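# Drive the spring pin home and offer up the gearbox cover

## Robot

A 6-joint arm with a two-finger parallel gripper is mounted at the origin on the work surface. World frame = base frame: x ahead of the robot, y to its left, z up, the work surface at z = 0. Lengths are in m, angles in degrees, forces in N, time in s.
With the tool pointing down it reaches from about 0.4 to 0.825 m from the base axis. Payload 7 kg.
Tool frame: the origin (TCP) lies midway between the tips of the shut fingers; the grasp point (between the pads) lies 19 mm behind it; z points along the fingers, y is the direction in which the jaws open and shut (so a half turn about z gives the same grasp; the last joint's range is limited). The gripper opens to 88 mm and grips with 3 to 60 N. Pads are 19 mm wide; open, the fingers measure 130 mm over their backs; the gripper's body (78 mm by 193 mm) begins 47 mm behind the grasp point.
Start: joints at [85.606, 20.546, 0.682, 0, -70.136, -16.507], TCP at [0.241, 0.631, 0.193] pointing down, gripper open.
Joint ranges: [-176.03, 176.03], [-82.01, 121.73], [-58.28, 71.71], [-173.87, 95.51], [-174.79, -0.11], [-173.66, 173.66]. Speed limits (degrees/s): [136.94, 136.94, 172.46, 180, 180, 180].

## Interface

Orientations are given as a 3x3 rotation matrix whose columns are the frame's x, y, z axes.
In Python, from rig import robot gives the robot as it stands. Calls block until the motion is done:
- robot.goto(position, orientation): joint-space move of the TCP to a pose.
- robot.servo_line(position, ori=None, speed=0.15): straight line of the TCP; ori=None keeps the orientation; speed is the mean speed in m/s.
- robot.movej(angles): joint-space move.
- robot.move_gripper(opening): opening from 0.0 (shut) to 1.0 (fully open); the grip force is fixed at half the most; returns when the fingers have stopped.
- robot.dwell(seconds).
- robot.ik(position, orientation): joint angles nearest the present ones, or None.
- robot.grab_frame(name): name is "scene" or "top" or "wrist"; returns (picture, depth): 384x512x3 uint8, red, green, blue; 384x512 float32, m along the optical axis (not along the pixel's ray), 0 where there is no reading.
- robot.camera_info(name): a dict with "vfov" (degrees; the focal length in pixels is half the picture's height over the tangent of half this angle, whatever the lens; pixels are square), "cx", "cy" (the principal point, pixels), "view" (4x4, takes a point from world to camera coordinates); the wrist camera has in their place "T_tool_cam" (4x4, takes a point from camera to tool coordinates, whose origin is the TCP and whose axes are the flange's). Camera axes: x right, y down, z forward; pixel columns grow to the right and rows downward; lengths in m; the calibration is good to about 2 mm. The wrist camera is an equidistant fisheye: a pixel r from the principal point sees the ray r / f radians off the axis. A picture is of the moment at which its call begins: read the wrist's pose just before it. camera_info takes no time and is no camera call.
A pose or a line that the arm cannot do raises robot.Unreachable and nothing moves.
- robot.job_done(): hands the job in, once; it reports no verdict.
Readings, each from a call of its own:
- robot.read_t(): time.
- robot.read_qpos(): joint angles.
- robot.read_qvel(): joint speeds.
- robot.read_effort(): joint torques, N m.
- robot.read_position(): TCP position.
- robot.read_tcp_rot(): TCP orientation.
- robot.read_force(): force on the tool from outside, world axes, zero at the start.
- robot.read_ft_torque(): the same for the moment, N m.
- robot.read_grip_width(): opening from 0.0 (shut) to 1.0 (fully open).
Only numpy, scipy, OpenCV 4.12 (cv2) and the standard library are available. Lean on these libraries where they do the work, as an engineer would, in place of code of your own. Each camera call takes 0.05 s, during which the arm holds its last target.

## Task

Pick up the mallet and with it drive the steel pin that stands up from the gearbox housing's rim fully home, then put the mallet back down on the bench. Then pick up the rectangular cover plate by its rib and offer it up to the housing: hold it level, hovering about 20 mm above the housing's top face without touching it, with its four holes in line over the four threaded holes (either way round), and finish while still holding it there, so that a mate can start the bolts. Leave the other things on the bench where they are.

Things in the scene. Friction and masses are not known exactly. Their poses are not given: they have to be found in the camera images.
- housing_face (a point): centre of the top face of the gearbox housing, a fixed grey box 160 (x) x 120 (y) mm and 60 mm high with an open 84 x 54 mm window in its top. z is up, x runs along the long side. The housing is turned up to 0.5 rad on the bench.
- thread0 (a point): mouth of a 10 mm threaded hole in the housing's top face, at (+62, +42) mm (x, y) from housing_face in its axes
- thread1 (a point): mouth of a 10 mm threaded hole in the housing's top face, at (+62, -42) mm (x, y) from housing_face in its axes
- thread2 (a point): mouth of a 10 mm threaded hole in the housing's top face, at (-62, -42) mm (x, y) from housing_face in its axes
- thread3 (a point): mouth of a 10 mm threaded hole in the housing's top face, at (-62, +42) mm (x, y) from housing_face in its axes
- pin_top (a point): centre of the flat top of the steel spring pin, 12 mm across, upright in the middle of the housing's short rim nearest the robot, at (-62, 0) mm from housing_face; it stands 12 to 16 mm proud at the start and 1 mm proud when fully home.
- pin (a joint): how far the pin is driven down, m: 0 = 16 mm proud, 0.015 = fully home against its stop (1 mm proud). It is a friction fit: it yields to about 6 N plus 15 N per m/s, and stays where it is left.
- cover_grip (a point): centre of the upright lifting rib of the loose rectangular aluminium cover plate (about 0.5 kg, 160 (x) x 120 (y) x 8 mm, lying flat). The rib, 60 mm long (x), 24 mm thick (y) and 36 mm high, stands on the middle of the plate; this point is 18 mm below the rib's top, 18 mm above the plate's upper face and 26 mm above its underside. z is up, x runs along the plate's long side.
- cover_hole0 (a point): centre, at the underside, of a 13 mm through hole of the cover plate, at (+62, +42) mm (x, y) from the plate's middle in cover_grip's axes
- cover_hole1 (a point): centre, at the underside, of a 13 mm through hole of the cover plate, at (+62, -42) mm (x, y) from the plate's middle in cover_grip's axes
- cover_hole2 (a point): centre, at the underside, of a 13 mm through hole of the cover plate, at (-62, -42) mm (x, y) from the plate's middle in cover_grip's axes
- cover_hole3 (a point): centre, at the underside, of a 13 mm through hole of the cover plate, at (-62, +42) mm (x, y) from the plate's middle in cover_grip's axes
- mallet_grip (a point): grip point on the handle of the loose mallet (about 0.3 kg), near its centre of mass. The mallet stands on one face of its black cylindrical head, the handle level. The handle is square, 24 x 24 mm, its axis 32 mm above the bench, along x; +x points to the head, whose upright axis lies 48 mm from this point (head 54 mm across, 64 mm high, up to 32 mm above this point; its near side 21 mm from it); the handle's tail ends 112 mm the other way.
- mallet_face (a point): centre of the mallet's lower striking face, 48 mm along x from and 32 mm below mallet_grip
- bearing: loose ball-bearing ring, 52 mm across, 16 mm high; a bystander, to be left alone (origin at the middle of its underside)
- drift: small loose headed steel plug, 32 mm across, standing 56 mm high; a bystander, to be left alone (origin at the middle of its underside)
- pinion: loose stepped pinion shaft, 52 mm across, standing 85 mm high; a bystander, to be left alone (origin at the middle of its underside)
- tea_glass: empty tea glass, 56 mm across, 75 mm high; a bystander, to be left alone (origin at the middle of its underside)
- end_cap: loose ROUND cap, 96 mm across with a round boss, 31 mm high (not the cover plate); a bystander, to be left alone (origin at the middle of its underside)
- grease_tin: loose plain tin, 72 mm across, 85 mm high; a bystander, to be left alone (origin at the middle of its underside)
- spanner: loose flat spanner lying down; a bystander, to be left alone (origin at the middle of its underside)
Things that resemble listed ones, but are neither listed nor needed, are in the scene too. Of the things that look like the part that bears mallet_grip, the middle-sized one is meant.

How it is judged (in metres and radians):
On the way, in this order (a step that is already met when the one before it is completed fails the run):
1. the mallet is picked up in the gripper (contact force between the fingers and mallet above 1 N and height (world z) of mallet_grip above 0.06 m), for 0.1 s.
2. the pin is driven home (within 2 mm of its stop) while the mallet is held (value of joint pin above 0.013 m and contact force between the fingers and mallet above 1 N), for 0.05 s.
3. the mallet is put down on the bench and let go (height (world z) of mallet_grip below 0.06 m and contact force between mallet and housing below 0.3 N and contact force between the fingers and mallet below 0.3 N), for 0.2 s.
4. the cover plate is lifted in the gripper (contact force between the fingers and cover above 1 N and height (world z) of cover_grip above 0.06 m), for 0.2 s.
At the end, for the whole second after the job is handed in: Pin within 2 mm of its stop; mallet released on the bench (grip below 60 mm). Cover held still by the fingers alone, level within 0.12 rad, underside 8-35 mm above the housing's face, touching neither housing, pin nor mallet; each hole within 6 mm sideways of its threaded hole, either way round (all of step 3 and value of joint pin above 0.013 m and contact force between the fingers and cover above 1 N and z of cover_grip in the frame of housing_face between 0.034 and 0.061 m and angle between cover_grip's own z axis and vertical below 0.12 rad and ((horizontal distance between cover_hole0 and thread0 below 0.006 m and horizontal distance between cover_hole1 and thread1 below 0.006 m and horizontal distance between cover_hole2 and thread2 below 0.006 m and horizontal distance between cover_hole3 and thread3 below 0.006 m) or (horizontal distance between cover_hole0 and thread2 below 0.006 m and horizontal distance between cover_hole1 and thread3 below 0.006 m and horizontal distance between cover_hole2 and thread0 below 0.006 m and horizontal distance between cover_hole3 and thread1 below 0.006 m)) and linear speed of cover below 0.02 m/s and contact force between cover and housing below 0.1 N and contact force between cover and pin below 0.1 N and contact force between cover and mallet below 0.1 N); the arm keeps its last pose, push and grip.
It fails at once if a bystander on the bench is pushed more than 30 mm (distance of any of bearing, drift, pinion, tea_glass, end_cap, grease_tin, spanner from where it was at the start of the episode above 0.03 m).
It fails at once if the pin is pushed with the fingers instead of the mallet (contact force between the fingers and pin above 1 N).
It also fails if it takes over 72 s, if anything falls off the work surface, if the arm or the gripper's body presses on something with over 40 N, if the wrist force passes 120 N, or if a joint passes its speed limit or range.

## Working session

There is one attempt and no reset: what is moved stays moved. The work goes in short steps, each a Python script; the robot and the scene stay as the last script left them, time stands still between calls to the robot, and variables do not carry over. Pictures are saved under pics/ and viewed, and the job is handed in when it is done.

```bash
ls; mkdir -p pics
python3 - <<'E'
from rig import robot
import cv2,numpy as np
for n in ("scene","top","wrist"):
    p,d=robot.grab_frame(n)
    cv2.imwrite(f"pics/a_{n}.png",cv2.resize(p[:,:,::-1],(768,576),interpolation=cv2.INTER_CUBIC))
    np.savez(f"a_{n}.npz",p=p,d=d)
    print(n,robot.camera_info(n))
print(robot.read_t())
E
```

```text
pics
scene {'vfov': 42.9298711762952, 'cx': 248.8596216087816, 'cy': 188.9606059711765, 'view': array([[ 0.80017354,  0.59976099,  0.00301021, -0.39115589],
       [ 0.3466264 , -0.45834548, -0.8183945 , -0.10110361],
       [-0.48946138,  0.65590104, -0.57464892,  1.63951248],
       [ 0.        ,  0.        ,  0.        ,  1.        ]])}
top {'vfov': 51.67754842994937, 'cx': 256.48944628133347, 'cy': 187.95033148209052, 'view': array([[ 0.01999032, -0.99979118, -0.00424013, -0.01038624],
       [-0.99521314, -0.01949265, -0.09576452,  0.51642964],
       [ 0.09566187,  0.0061342 , -0.99539499,  1.0628991 ],
       [ 0.        ,  0.        ,  0.        ,  1.        ]])}
wrist {'vfov': 65.70646984690485, 'cx': 257.5861893525098, 'cy': 189.081838085235, 'T_tool_cam': array([[ 1.83534266e-05, -9.68542574e-01, -2.48847911e-01,
         6.74021567e-02],
       [ 9.99999804e-01,  1.73352995e-04, -6.00954746e-04,
        -1.02835765e-03],
       [ 6.25188787e-04, -2.48847851e-01,  9.68542387e-01,
        -1.93029115e-01],
       [ 0.00000000e+00,  0.00000000e+00,  0.00000000e+00,
         1.00000000e+00]])}
0.15
```

View pics/a_top.png

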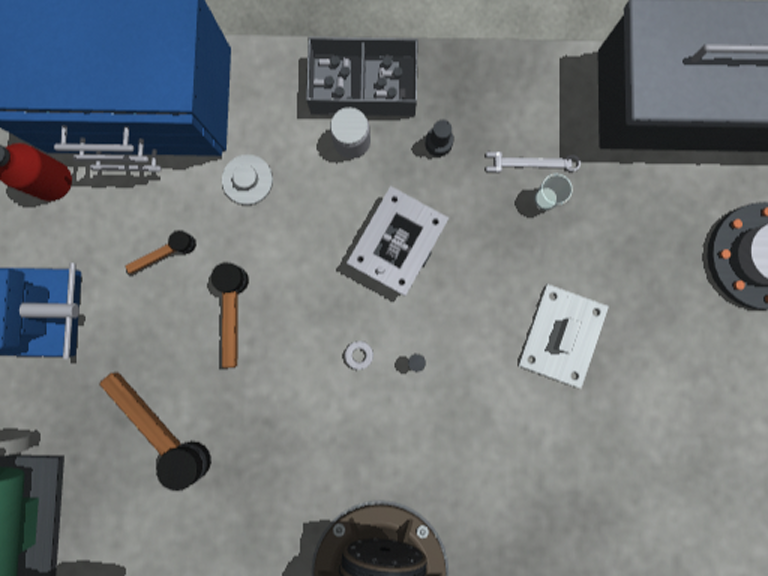

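View pics/a_scene.png

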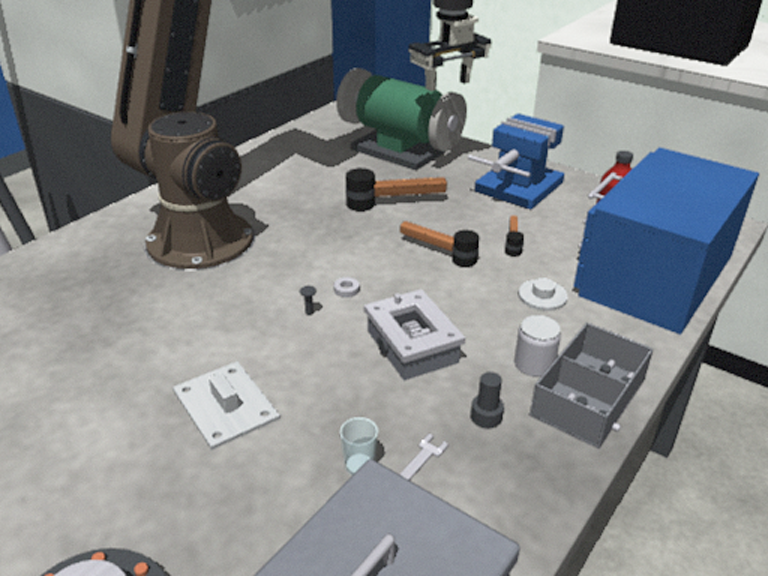

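View pics/a_wrist.png

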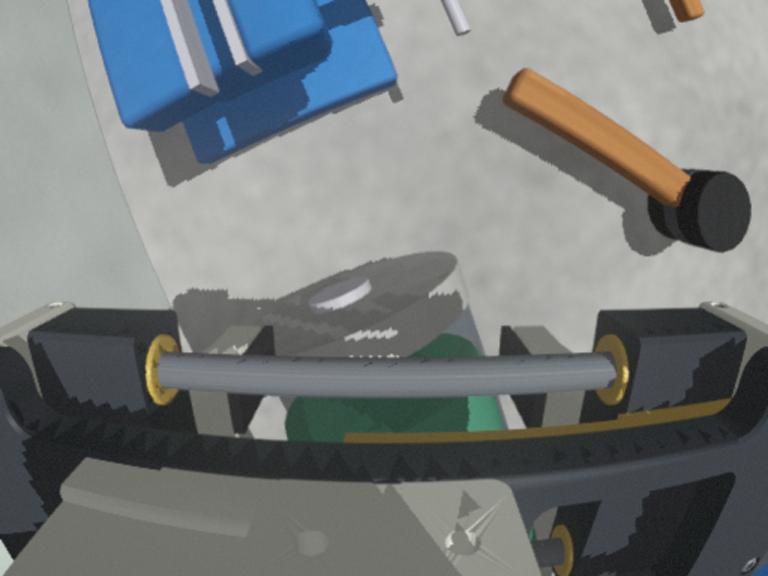

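The top view shows three mallets. The middle one has its head at about (228,279) and its tail at (229,367). The housing is at about (398,240) with its pin at (379,271), and the cover is at about (565,337). Next I'll measure them from the depth image.

```bash
cat > h.py <<'E'
import numpy as np,cv2
from rig import robot
def cloud(p,d,info):
    H,W=d.shape; f=H/2/np.tan(np.radians(info['vfov'])/2)
    v,u=np.mgrid[:H,:W]
    c=np.stack([(u-info['cx'])/f*d,(v-info['cy'])/f*d,d,np.ones_like(d)],-1)
    return (c@np.linalg.inv(info['view']).T)[...,:3]
def proj(P,info,H=384):
    f=H/2/np.tan(np.radians(info['vfov'])/2)
    c=info['view']@np.append(P,1); return np.array([info['cx']+f*c[0]/c[2],info['cy']+f*c[1]/c[2]])
def atz(u,v,z,info,H=384):
    f=H/2/np.tan(np.radians(info['vfov'])/2)
    T=np.linalg.inv(info['view']); r=T[:3,:3]@np.array([(u-info['cx'])/f,(v-info['cy'])/f,1]); o=T[:3,3]
    return o+r*(z-o[2])/r[2]
E
python3 - <<'E'
from h import *
z=np.load('a_top.npz');p,d=z['p'],z['d'];info=robot.camera_info('top')
X=cloud(p,d,info)
print(np.linalg.inv(info['view'])[:3,3], 'bench z',np.median(X[200:230,270:330,2]))
def box(u0,v0,u1,v1): # 768 coords
    m=np.zeros(d.shape,bool); m[int(v0/1.5):int(v1/1.5),int(u0/1.5):int(u1/1.5)]=1; return m
def rect(m,name):
    pts=X[m][:,:2].astype(np.float32)*1000
    (c,s,a)=cv2.minAreaRect(pts); print(name,m.sum(),np.round(c,1),np.round(s,1),round(a,1),'z',np.round(np.percentile(X[m][:,2],[5,50,95]),4))
m=box(330,175,460,305)
rect(m&(X[...,2]>.054)&(X[...,2]<.066),'housing')
rect(m&(X[...,2]>.068),'pin'); print(X[m&(X[...,2]>.068)].mean(0))
m=box(510,270,620,400)
g=p.astype(int).mean(-1)
rect(m&(X[...,2]>.005),'cover'); rect(m&(X[...,2]>.03),'rib')
m=box(205,250,255,385); rect(m&(X[...,2]>.055),'head')
rect(m&(X[...,2]>.03)&(X[...,2]<.05)&(p[...,0]>p[...,2].astype(int)+30),'handle')
for n,b in dict(bearing=(335,335,380,375),drift=(390,345,430,375),endcap=(215,150,280,210),smallmal=(120,225,200,280),bigmal=(95,370,215,495),tin=(325,105,375,160),vise=(0,255,90,365)).items():
    rect(box(*b)&(X[...,2]>.012),n)
E
```

```text
[ 0.41248627 -0.00683753  1.10741603] bench z 0.00041199553500370634
housing 1973 [590.4 -21.2] [120.1 160.7] 61.9 z [0.0568 0.0602 0.0637]
pin 46 [476.4   2.8] [128.9   8.2] 4.9 z [0.0735 1.1074 1.1074]
[ 0.45510592 -0.00173968  0.74862287]
cover 2455 [ 439.8 -218.9] [421.  231.4] 87.2 z [0.0056 0.0089 0.0444]
rib 257 [ 434.2 -177.8] [339.6  59.4] 87.3 z [0.0364 0.0444 1.1074]
head 338 [458.7 154.6] [331.8  52.1] 65.1 z [0.0605 0.0641 1.1074]
handle 494 [425.9 278. ] [133.6  24.6] 2.0 z [0.035  0.0435 0.047 ]
bearing 211 [385.4  30.7] [49.5 78.1] 3.5 z [0.0132 0.0163 0.0197]
drift 115 [384.6 -36.8] [78.  29.3] 64.8 z [0.0536 0.0563 0.06  ]
endcap 295 [574.9 168.1] [469.6  85.8] 36.8 z [0.0123 0.0303 0.036 ]
smallmal 453 [518.  224.6] [499.4  97.4] 76.5 z [0.0215 0.0323 0.0472]
bigmal 1855 [274.5 231.9] [208.2 510.8] 7.9 z [0.0344 0.058  0.0852]
tin 843 [640.4  13.8] [448.4  91.4] 16.7 z [0.0201 0.083  0.0883]
vise 3026 [452.6 343.4] [160.  700.3] 0.1 z [0.026  0.0859 0.1583]
```

```bash
python3 - <<'E'
from h import *
z=np.load('a_top.npz');p=z['p'][:,:,::-1]
a=cv2.resize(p[110:205,220:310],None,fx=5,fy=5,interpolation=cv2.INTER_CUBIC)
b=cv2.resize(p[180:270,335:415],None,fx=5,fy=5,interpolation=cv2.INTER_CUBIC)
cv2.imwrite('pics/crop_h.png',a);cv2.imwrite('pics/crop_c.png',b)
E
cat > seg.py <<'E'
from h import *
import sys
def run(p,d,info):
    X=cloud(p,d,info); ok=d>0
    def box(u0,v0,u1,v1):
        m=np.zeros(d.shape,bool); m[int(v0/1.5):int(v1/1.5),int(u0/1.5):int(u1/1.5)]=1; return m&ok
    def rect(m,name):
        n,l,st,_=cv2.connectedComponentsWithStats(m.astype(np.uint8)); m=l==1+np.argmax(st[1:,4])
        pts=X[m][:,:2].astype(np.float32)*1000
        c,s,a=cv2.minAreaRect(pts); print(name,m.sum(),'rect',np.round(c,1),np.round(s,1),round(a,1),'mean',np.round(X[m].mean(0)*1000,1)); return m
    return X,box,rect
if __name__=='__main__':
    z=np.load('a_top.npz');p,d=z['p'],z['d']
    X,box,rect=run(p,d,robot.camera_info('top')); Z=X[...,2]
    m=box(330,175,460,305); rect(m&(Z>.053)&(Z<.067),'housing'); rect(box(365,255,395,285)&(Z>.067),'pin')
    m=box(505,270,620,400); rect(m&(Z>.004),'cover'); rect(m&(Z>.03),'rib')
    m=box(205,250,255,385); rect(m&(Z>.054),'head'); rect(m&(Z>.03)&(Z<.05)&(p[...,0]>p[...,2].astype(int)+30),'handle')
    for n,b in dict(bearing=(335,335,380,375),drift=(390,345,430,375),endcap=(215,150,280,210),smallmal=(120,225,200,280),bigmal=(95,370,215,495),tin=(325,105,375,160),glass=(510,165,580,220),spanner=(480,145,585,178)).items():
        rect(box(*b)&(Z>.008),n)
E
python3 seg.py
```

```text
housing 1977 rect [590.4 -21.2] [120.1 160.7] 61.9 mean [590.1 -21.3  60.2]
pin 16 rect [535.3   7.8] [10.5  7.8] 1.3 mean [535.    7.8  75.9]
cover 2463 rect [ 424.7 -329.9] [127.8 165.3] 71.1 mean [ 426.5 -328.5   12. ]
rib 231 rect [ 427.2 -330.2] [25.6 59.9] 71.1 mean [ 427.2 -328.4   43.5]
head 322 rect [518.1 281.4] [52.2 52.3] 14.1 mean [517.4 280.5  63.7]
handle 494 rect [425.9 278. ] [133.6  24.6] 2.0 mean [424.8 276.7  42.8]
bearing 215 rect [384.5  45.2] [49.  49.5] 1.1 mean [384.2  45.3  16.1]
drift 112 rect [374.2 -57.9] [29.5 29.4] 27.5 mean [374.3 -58.   56.4]
endcap 684 rect [710.1 265. ] [92.4 94.5] 64.8 mean [708.1 263.4  16.4]
smallmal 451 rect [558.8 412.9] [ 38.2 130.3] 35.2 mean [566.9 404.2  34.1]
bigmal 1842 rect [247.4 406.3] [242.1  69.7] 47.6 mean [237.9 383.6  62.2]
tin 855 rect [798.6  74.3] [90.7 94.8] 0.4 mean [790.5  68.3  66.8]
glass 374 rect [ 684.4 -299.8] [52.6 54.4] 47.0 mean [ 687.2 -302.4   49.2]
spanner 59 rect [ 754.  -338.7] [49.7 26.9] 77.8 mean [ 750.9 -336.     9.5]
```

View pics/crop_h.png

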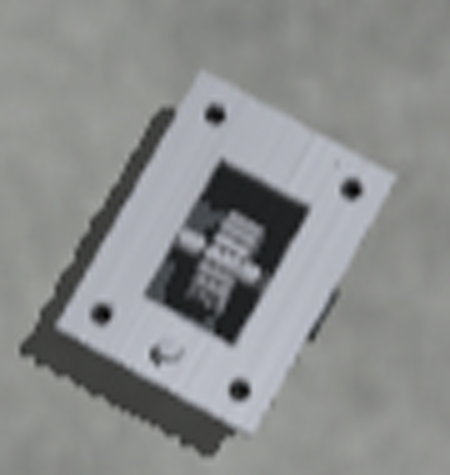

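View pics/crop_c.png

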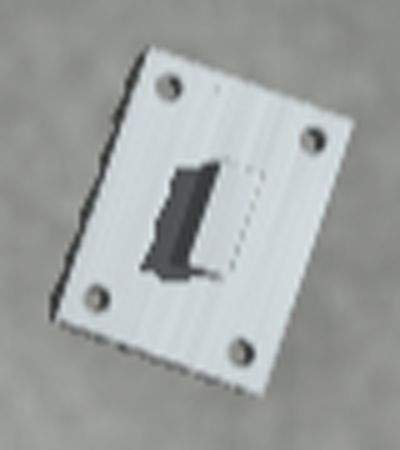

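Housing centre is at about (590,-21) mm with yaw -28°. The pin is at (535,8) and about 16 mm proud. The mallet grip is at about (470.5,279.6) with yaw 2°, and the rib is at about (426,-329) with yaw -19°. First I'll pick up the mallet.

```bash
cat >> h.py <<'E'
def Rdown(yaw,flip=1): # tool x axis at yaw(deg) about world z, pointing down
    a=np.radians(yaw); x=np.array([np.cos(a),np.sin(a),0]); z=np.array([0,0,-1.]); return np.column_stack([x,np.cross(z,x),z])
def st(): print('t',round(robot.read_t(),2),'pos',np.round(robot.read_position(),4),'F',np.round(robot.read_force(),2),'grip',round(robot.read_grip_width(),3))
E
python3 - <<'E'
from h import *
print(np.round(robot.read_tcp_rot(),3))
for yaw in (2,182):
    for P in ([.4705,.2796,.013],[.487,.006,.1]): print(yaw,robot.ik(P,Rdown(yaw)))
for P,y in (([.426,-.329,.03],-19),([.59,-.021,.1],-28)):
  for k in (0,180): print(y+k,robot.ik(P,Rdown(y+k)))
E
```

```text
[[ 0.934 -0.357 -0.   ]
 [-0.357 -0.934 -0.001]
 [ 0.     0.001 -1.   ]]
2 [ 5.12357540e+01  1.93446435e+01 -2.81357455e+01  2.54444375e-14
 -4.25196111e+01  4.07642460e+01]
2 [ 23.89764136   7.70478729 -29.95208604   0.         -52.34312666
  68.10235864]
182 [ 5.12357540e+01  1.93446435e+01 -2.81357455e+01 -2.54444375e-14
 -4.25196111e+01 -1.39235754e+02]
182 [  23.89764136    7.70478729  -29.95208604    0.          -52.34312666
 -111.89764136]
-19 [-16.80348266  17.29052789 -28.35243526   0.         -44.35703685
  87.80348266]
161 [-16.80348266  17.29052789 -28.35243526   0.         -44.35703685
 -92.19651734]
-28 [ 16.91976485  17.02028491 -17.43829071   0.         -55.54142438
  45.08023515]
152 [  16.91976485   17.02028491  -17.43829071    0.          -55.54142438
 -134.91976485]
```

Run:
```python
from h import *
R=Rdown(2.1)
robot.goto([.4705,.2796,.12],R); st()
robot.servo_line([.4705,.2796,.014],speed=.12); st()
robot.move_gripper(0.0); st()
robot.servo_line([.4705,.2796,.16],speed=.15); st()
p,d=robot.grab_frame("scene"); q,_=robot.grab_frame("wrist")
cv2.imwrite("pics/b.png",np.hstack([p,q])[:,:,::-1][:,:]) if False else None
cv2.imwrite("pics/b_s.png",cv2.resize(p[60:300,150:450,::-1],None,fx=2,fy=2)); cv2.imwrite("pics/b_w.png",q[:,:,::-1])
```

```text
t 1.72 pos [0.4706 0.2804 0.1203] F [ 0.49  0.06 -0.64] grip 1.001
t 2.75 pos [0.4709 0.2801 0.0146] F [-0.16  0.3  -0.62] grip 0.996
t 4.17 pos [0.4705 0.2796 0.014 ] F [-0.06 -0.74  0.13] grip 0.002
t 5.3 pos [0.47   0.2791 0.159 ] F [ 0.29 -0.54 -0.34] grip 0.004
```

View pics/b_s.png

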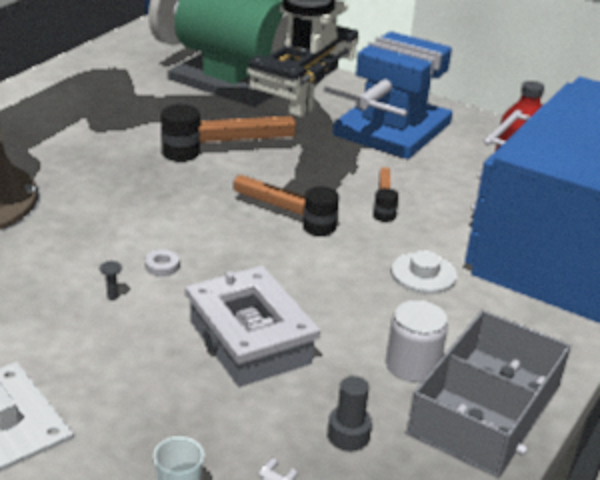

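View pics/b_w.png

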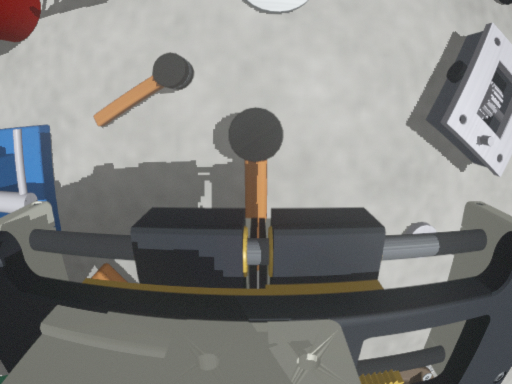

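Run:
```python
from h import *
i=robot.camera_info('scene')
for P in ([.47,.279,.159],[.47,.279,.178],[.4705,.2796,.032],[.518,.281,.064]):
    u=proj(np.array(P),i); print(P,u,(u-[150,60])*2)
p,d=robot.grab_frame('top'); np.savez('b_top.npz',p=p,d=d); cv2.imwrite('pics/b_t.png',p[:,:,::-1])
p,d=robot.grab_frame('scene'); np.savez('b_scene.npz',p=p,d=d)
X=cloud(p,d,i); 
for (u,v) in ((304,104),(320,195),(270,190)): 
    print(X[int(v/2+60),int(u/2+150)])
st(); print(robot.read_tcp_rot(),robot.read_qpos())
```

```text
[0.47, 0.279, 0.159] [298.54425469 125.14042058] [297.08850939 130.28084116]
[0.47, 0.279, 0.178] [298.92702919 119.57759932] [297.85405837 119.15519864]
[0.4705, 0.2796, 0.032] [296.35333454 160.31277794] [292.70666908 200.62555587]
[0.518, 0.281, 0.064] [310.01505323 156.25148529] [320.03010645 192.50297058]
[0.48244432 0.27273107 0.20957874]
[0.51757619 0.28211241 0.06055826]
[0.43167813 0.27129427 0.0418103 ]
t 5.5 pos [0.4702 0.2793 0.1591] F [ 0.12 -0.74 -0.12] grip 0.009
[[ 0.99933051  0.03657059 -0.00105647]
 [ 0.03656937 -0.99933045 -0.00115661]
 [-0.00109806  0.0011172  -0.99999877]] [ 5.12341674e+01  1.00414111e+01 -1.83280918e+01 -6.47650288e-03
 -6.17200687e+01  4.08646796e+01]
```

View pics/b_t.png

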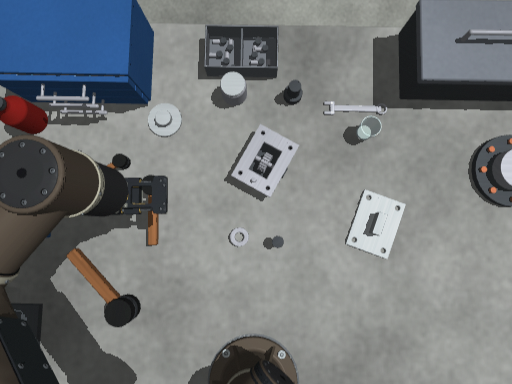

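Run:
```python
from h import *
i=robot.camera_info('scene'); z=np.load('b_scene.npz');p,d=z['p'],z['d'];X=cloud(p,d,i)
im=cv2.resize(p[60:180,240:340,::-1],None,fx=6,fy=6,interpolation=cv2.INTER_CUBIC)[:600]
for P in ([.47,.279,.159],[.47,.279,.199]):
    u=(proj(np.array(P),i)-[240,60]+.5)*6; cv2.circle(im,tuple(int(x) for x in u),4,(0,0,255),-1)
cv2.imwrite('pics/b_z.png',im)
m=(X[...,2]>.1)&(d>0)&(abs(X[...,0]-.47)<.06)&(abs(X[...,1]-.279)<.05)&(X[...,2]<.25)
pts=X[m]; o=np.argsort(pts[:,2])[:12]; print(np.round(pts[o],3))
```

```text
[[0.48  0.285 0.19 ]
 [0.479 0.275 0.191]
 [0.479 0.299 0.192]
 [0.476 0.268 0.193]
 [0.466 0.267 0.194]
 [0.464 0.264 0.194]
 [0.459 0.266 0.195]
 [0.481 0.266 0.195]
 [0.481 0.282 0.195]
 [0.477 0.261 0.196]
 [0.472 0.263 0.197]
 [0.481 0.27  0.197]]
```

View pics/b_z.png

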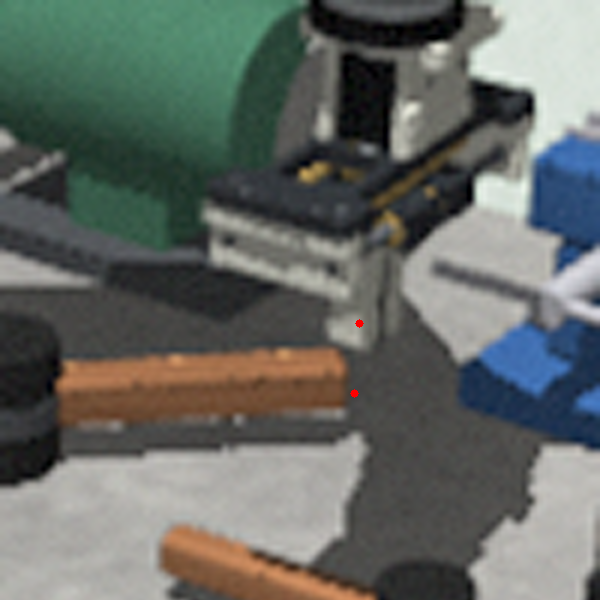

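The scene camera puts the fingertips at z≈0.19 while the reported TCP is 0.159, a mismatch of about 31 mm. That explains why the jaws closed above the handle. I'll cross-check with the wrist camera's depth.

```bash
cat >> h.py <<'E'
def wcloud(d,info,pos,R):
    H,W=d.shape; f=H/2/np.tan(np.radians(info['vfov'])/2)
    v,u=np.mgrid[:H,:W]; a=u-info['cx'];b=v-info['cy'];r=np.hypot(a,b)+1e-9;th=r/f
    k=np.tan(th)/r
    c=np.stack([a*k*d,b*k*d,d,np.ones_like(d)],-1)
    T=np.eye(4);T[:3,:3]=R;T[:3,3]=pos
    return (c@(T@info['T_tool_cam']).T)[...,:3]
E
python3 - <<'E'
from h import *
pos,R=robot.read_position(),robot.read_tcp_rot(); p,d=robot.grab_frame('wrist'); np.savez('b_wrist.npz',p=p,d=d,pos=pos,R=R)
X=wcloud(d,robot.camera_info('wrist'),np.array(pos),np.array(R))
for n,(u,v) in dict(bench=(360,100),bench2=(200,170),head=(256,135),handle=(256,195),smallhead=(172,72),pin=(485,139),hous=(465,125),finger=(253,245)).items():
    print(n,np.round(np.median(X[v-2:v+3,u-2:u+3].reshape(-1,3),0),3))
p,d=robot.grab_frame('scene');i=robot.camera_info('scene');X=cloud(p,d,i);print(np.median(X[180:200,100:150,2]))
E
```

```text
bench [0.563 0.159 0.001]
bench2 [0.469 0.35  0.001]
head [0.518 0.283 0.065]
handle [0.453 0.281 0.045]
smallhead [0.582 0.373 0.046]
pin [0.536 0.015 0.072]
hous [0.549 0.042 0.061]
finger [0.502 0.283 0.276]
-0.0014494171158495606
```

Run:
```python
from h import *
i=robot.camera_info('scene'); z=np.load('a_scene.npz');p,d=z['p'],z['d'];X=cloud(p,d,i)
im=cv2.resize(p[0:100,260:350,::-1],None,fx=6,fy=6,interpolation=cv2.INTER_CUBIC)
# tool y = (-.357,-.934)
for s in (-.044,.044):
  for zz in (.193,.224):
    P=np.array([.241,.631,zz])+s*np.array([-.357,-.934,0]); u=(proj(P,i)-[260,0]+.5)*6; cv2.circle(im,tuple(int(x) for x in u),4,(0,0,255) if zz<.2 else (0,255,0),-1)
cv2.imwrite('pics/a_z.png',im)
m=(d>0)&(abs(X[...,0]-.241)<.1)&(abs(X[...,1]-.631)<.1)&(X[...,2]>.17)&(X[...,2]<.30)
pts=X[m]; o=np.argsort(pts[:,2])[:12]; print(np.round(pts[o],3))
```

```text
[[0.168 0.606 0.17 ]
 [0.165 0.616 0.17 ]
 [0.241 0.611 0.17 ]
 [0.154 0.62  0.171]
 [0.241 0.661 0.171]
 [0.243 0.636 0.171]
 [0.242 0.687 0.171]
 [0.179 0.679 0.171]
 [0.241 0.647 0.171]
 [0.225 0.609 0.171]
 [0.246 0.637 0.171]
 [0.24  0.633 0.171]]
```

View pics/a_z.png

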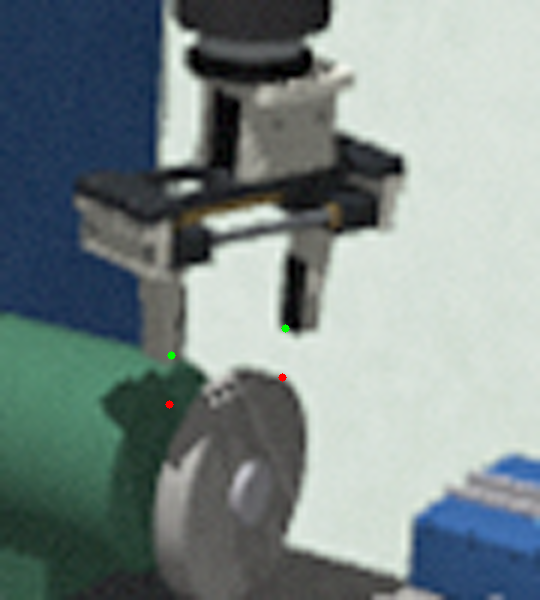

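In both frames the tips sit about 31 mm above the reported TCP, so the tool-length claim is off in this rig. xy agrees and the wrist camera is consistent. I'll use actual grasp point = reported z + 50 mm and retry.

```bash
cat >> h.py <<'E'
GO=0.050  # actual grasp point z = reported TCP z + GO (tool down)
def snap(tag,crop=None,cam='scene',f=2):
    p,d=robot.grab_frame(cam); c=crop or (0,0,512,384)
    cv2.imwrite(f'pics/{tag}.png',cv2.resize(p[c[1]:c[3],c[0]:c[2],::-1],None,fx=f,fy=f,interpolation=cv2.INTER_CUBIC))
E
python3 - <<'E'
from h import *
robot.move_gripper(1.0)
robot.servo_line([.4705,.2800,.0],speed=.2); st()
robot.servo_line([.4705,.2800,.033-GO],speed=.06); st()
robot.move_gripper(0.0); st()
robot.servo_line([.4705,.2800,.10-GO],speed=.12); st()
snap('c_s',(200,60,400,210),'scene',4)
E
```

```text
t 7.99 pos [0.4711 0.2806 0.0008] F [0.04 0.08 0.14] grip 1.0
t 8.43 pos [ 0.4703  0.2798 -0.0173] F [ 0.27  0.26 -0.54] grip 0.999
t 9.45 pos [ 0.4705  0.2801 -0.017 ] F [ 0.24  0.47 -0.38] grip 0.273
t 10.16 pos [0.4699 0.2795 0.0493] F [-0.14 -0.49 -2.89] grip 0.27
```

View pics/c_s.png

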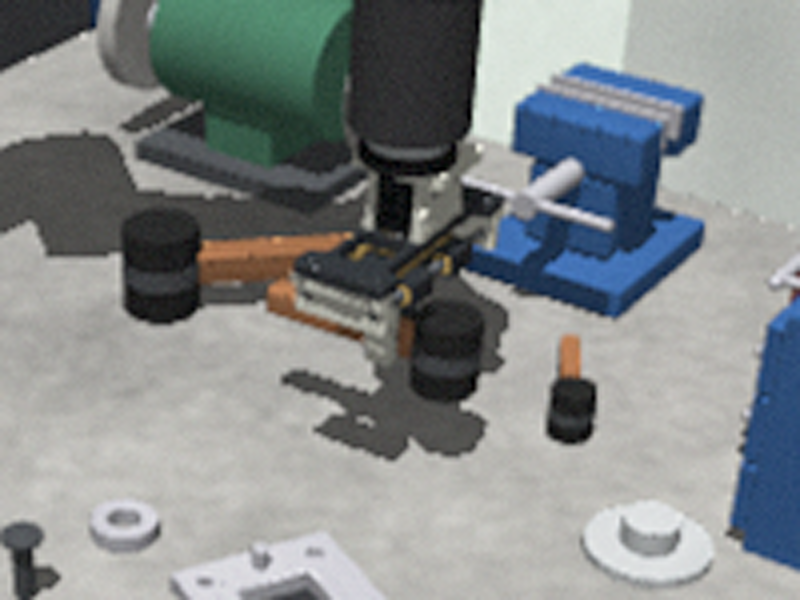

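The mallet is held: jaw gap 24 mm, weight about 2.9 N, level. Next I'll move it over the pin.

Run:
```python
from h import *
x,y=.4875,.0062
robot.servo_line([.4705,.2800,.16-GO],speed=.2)
robot.goto([x,y,.16-GO],Rdown(2.1)); st()
robot.servo_line([x,y,.116-GO],speed=.1); st()
snap('d_s',(190,100,340,212),'scene',5)
snap('d_w',None,'wrist',1)
```

```text
t 11.72 pos [0.4878 0.0068 0.1097] F [ 0.44 -0.91 -3.07] grip 0.266
t 12.32 pos [0.4879 0.0067 0.0662] F [ 0.27  0.08 -2.58] grip 0.276
```

View pics/d_s.png

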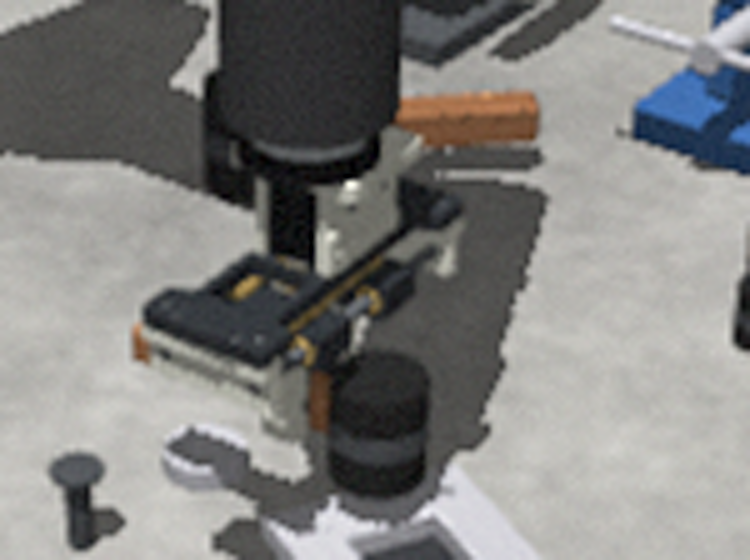

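View pics/d_w.png

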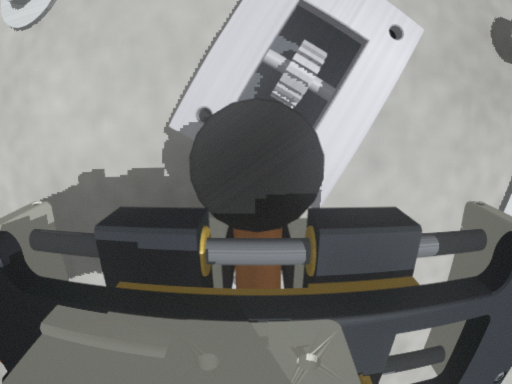

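The head is level and centred over the short near rim, covering the pin. Now I'll press down while watching the force.

Run:
```python
from h import *
x,y=.4875,.0062
for g in (.111,.107,.103,.100,.097,.095,.0935,.092,.0905,.089):
    robot.servo_line([x,y,g-GO],speed=.03); F=robot.read_force(); print(g,np.round(F,1),np.round(robot.read_ft_torque(),2))
    if F[2]>16: break
robot.dwell(.2); st()
snap('e_s',(190,100,340,212),'scene',5)
```

```text
0.111 [ 0.9  0.2 -3. ] [-0.02  0.05 -0.  ]
0.107 [ 0.6 -0.7 -2.4] [-0.03 -0.24 -0.02]
0.103 [ 1.6 -0.5 -0.6] [-0.   -0.38 -0.03]
0.1 [ 1.4  0.6 -1.1] [ 0.03 -0.5  -0.  ]
0.097 [ 2.   0.3 -1.3] [ 0.03 -0.51 -0.05]
0.095 [ 1.6  0.  -0.7] [ 0.14 -0.6  -0.02]
0.0935 [-1.7  1.   4.3] [0.36 0.18 0.08]
0.092 [-4.6  3.7  9.1] [1.04 1.5  0.14]
0.0905 [-9.   4.8 14.6] [1.66 2.87 0.13]
0.089 [-11.7   5.9  21. ] [2.09 4.1  0.12]
t 15.25 pos [0.4862 0.0064 0.04  ] F [-11.06   5.49  21.48] grip 0.264
```

View pics/e_s.png

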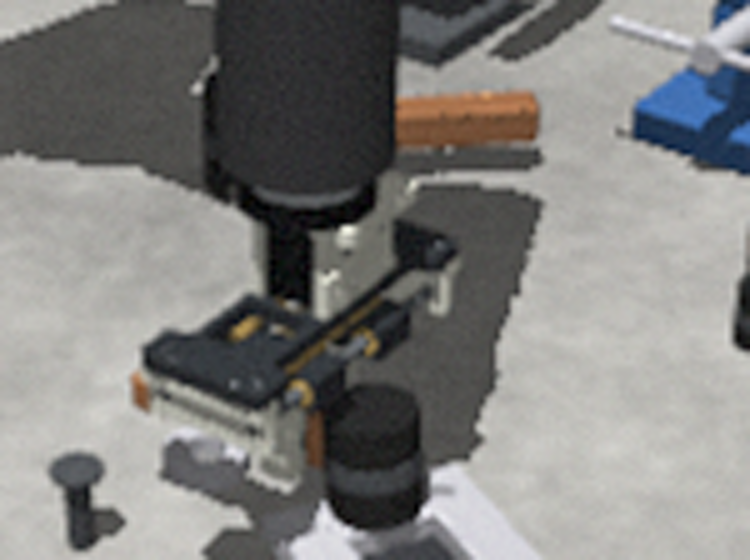

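The resistance rises sharply at about the right height, with the face at z≈0.061. I'll lift off and check the pin height and whether the mallet is still level.

Run:
```python
from h import *
robot.servo_line([.4875,.0062,.14-GO],speed=.15); st()
snap('f_s',(190,100,340,212),'scene',5)
robot.goto([.4705,.2800,.16-GO],Rdown(2.1)); st()
p,d=robot.grab_frame('top'); np.savez('f_top.npz',p=p,d=d)
q,_=robot.grab_frame('scene')
cv2.imwrite('pics/f_h.png',np.hstack([cv2.resize(p[130:185,240:300,::-1],(390,357)),cv2.resize(q[185:260,240:315,::-1],(357,357))]))
cv2.imwrite('pics/f_m.png',cv2.resize(q[70:190,230:350,::-1],None,fx=4,fy=4))
from seg import run
X,box,rect=run(p,d,robot.camera_info('top')); Z=X[...,2]
m=box(369,262,389,280); print(np.sort(Z[m])[-25:].round(4), np.median(Z[box(335,180,460,300)&(Z>.05)]))
```

```text
t 15.79 pos [0.4866 0.0061 0.0891] F [ 0.8  -0.69 -2.89] grip 0.271
t 16.91 pos [0.4701 0.2792 0.1093] F [-0.28 -0.1  -2.73] grip 0.27
[0.0622 0.0623 0.0625 0.0625 0.0626 0.0626 0.0626 0.0627 0.0627 0.0628
 0.0628 0.0629 0.0629 0.0629 0.0631 0.0631 0.0633 0.0634 0.0634 0.0635
 0.0636 0.0638 0.0639 0.065  0.0651] 0.06024227246275515
```

View pics/f_h.png

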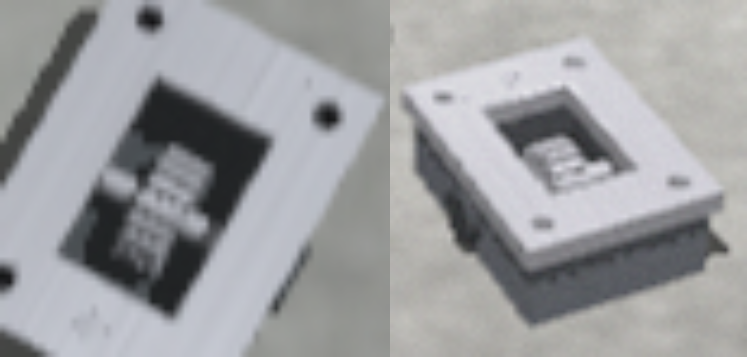

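View pics/f_m.png

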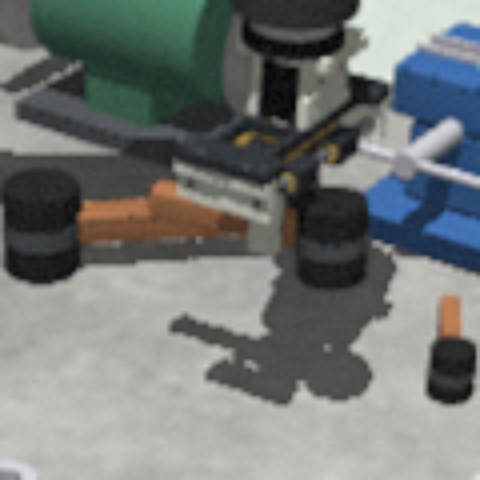

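View pics/f_s.png

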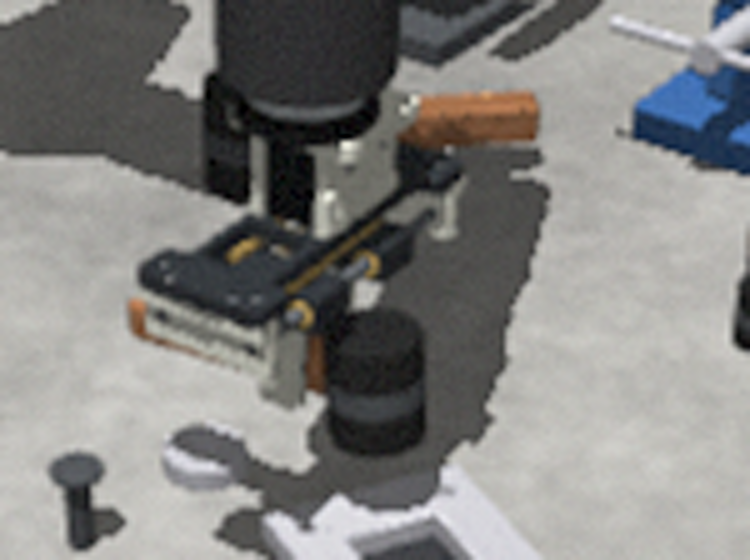

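```bash
cat > pinchk.py <<'E'
from h import *
for cam in ('top','scene'):
    i=robot.camera_info(cam); f=[robot.grab_frame(cam) for _ in range(5)]
    d=np.mean([x[1] for x in f],0); X=cloud(f[0][0],d,i)
    c=np.array([.5355,.0079]); h=np.array([.5904,-.0212])
    near=np.hypot(X[...,0]-c[0],X[...,1]-c[1]); 
    a=np.radians(-28); L=(X[...,:2]-h)@np.array([[np.cos(a),-np.sin(a)],[np.sin(a),np.cos(a)]])
    rim=(abs(L[...,0]+.062)<.012)&(abs(L[...,1])<.032)&(near>.010)&(abs(X[...,2]-.06)<.012)
    pin=(near<.0055)&(X[...,2]>.05)
    print(cam,pin.sum(),rim.sum(),'pin z',X[pin][:,2].mean().round(4),'rim',X[rim][:,2].mean().round(4))
    if cam=='scene': np.savez('p_scene.npz',X=X)
E
python3 pinchk.py
```

```text
top 11 167 pin z 0.0616 rim 0.0603
scene 8 93 pin z 0.0596 rim 0.0589
```

The pin stands about 1 mm proud (1.3 mm from the top camera, 0.7 mm from the scene camera), so it is home. Next I'll put the mallet down.

Run:
```python
from h import *
x,y=.4705,.28
robot.servo_line([x,y,.045-GO],speed=.2); st()
for g in (.040,.037,.035,.0335,.032):
    robot.servo_line([x,y,g-GO],speed=.05); F=robot.read_force(); print(g,np.round(F,1))
    if F[2]>-0.5: break
robot.move_gripper(1.0); st()
robot.servo_line([x,y,.15-GO],speed=.25); st()
snap('g_s',(200,60,400,210),'scene',4)
```

```text
t 18.23 pos [ 0.4711  0.2806 -0.0043] F [ 0.08  1.61 -1.97] grip 0.27
0.04 [ 0.3  0.8 -3.6]
0.037 [-0.3  0.8 -3.5]
0.035 [ 0.1  0.9 -3.1]
0.0335 [ 0.1 -0.5 -3.4]
0.032 [-0.2  0.2 -2.9]
t 20.63 pos [ 0.4705  0.28   -0.018 ] F [ 0.11  0.77 -0.18] grip 0.999
t 21.26 pos [0.4704 0.2801 0.1006] F [ 0.71 -0.92 -0.99] grip 0.998
```

View pics/g_s.png

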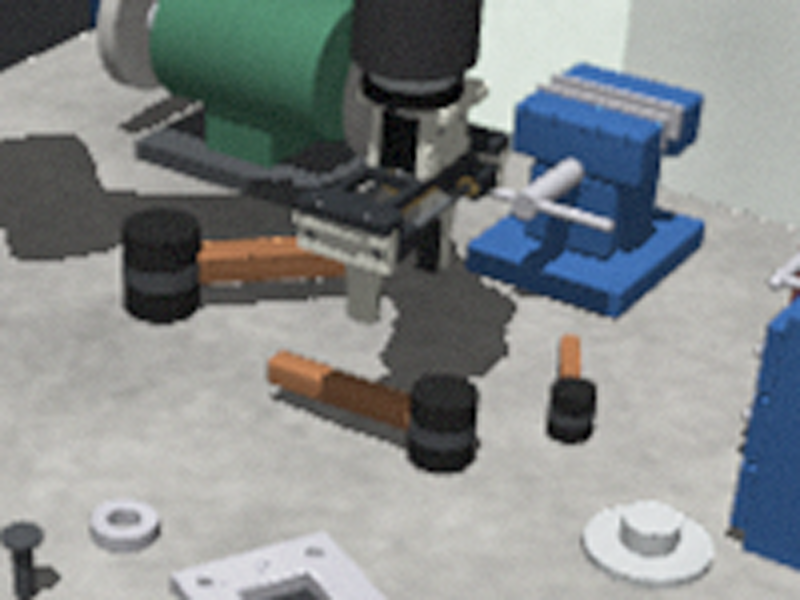

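The mallet is down and released, standing on its face. Next I'll take wrist-camera views of the housing and the cover to refine both poses.

```bash
cat > view.py <<'E'
from h import *
def look(P,yaw,tag):
    robot.goto(P,Rdown(yaw)); robot.dwell(.15)
    pos,R=np.array(robot.read_position()),np.array(robot.read_tcp_rot())
    fr=[robot.grab_frame('wrist') for _ in range(3)]
    d=np.mean([f[1] for f in fr],0); p=fr[0][0]; bad=np.min([f[1] for f in fr],0)==0
    X=wcloud(d,robot.camera_info('wrist'),pos,R); X[bad]=9
    np.savez(tag+'.npz',p=p,X=X,pos=pos,R=R,d=d); cv2.imwrite(f'pics/{tag}.png',p[:,:,::-1]); st()
if __name__=='__main__':
    look([.478,-.021,.2],0,'v_h')
    look([.426-.105,-.329+.036,.2],-19,'v_c')
E
python3 view.py
```

```text
t 22.82 pos [ 0.478  -0.0204  0.1997] F [-0.23 -0.26  0.3 ] grip 1.004
t 24.32 pos [ 0.3215 -0.2925  0.1999] F [-0.38 -1.01  0.44] grip 1.003
```

View pics/v_h.png

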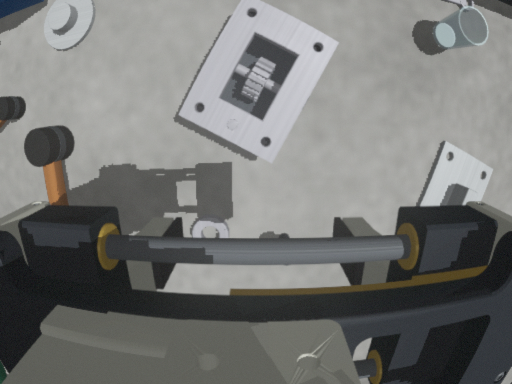

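View pics/v_c.png

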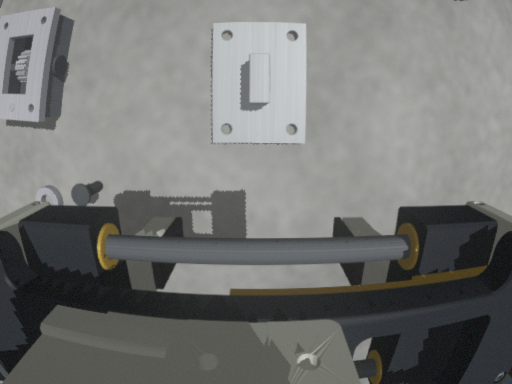

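The wrist view shows the housing holes at about (252,13), (318,47), (200,107) and (266,141). The cover holes are at about (227,35), (293,35), (227,129) and (292,129). I'll fit both poses from the holes and edges.

```bash
cat > fit.py <<'E'
from h import *
def ray_at(u,v,z,info,pos,R):
    f=192/np.tan(np.radians(info['vfov'])/2); a,b=u-info['cx'],v-info['cy'];r=np.hypot(a,b);th=r/f
    c=np.array([np.sin(th)*a/r,np.sin(th)*b/r,np.cos(th)]); T=info['T_tool_cam']
    o=pos+R@T[:3,3]; w=R@T[:3,:3]@c; return o+w*(z-o[2])/w[2]
def blob(p,u,v,rad=9):
    g=p.astype(float).mean(-1)[v-rad:v+rad+1,u-rad:u+rad+1]; bg=np.percentile(g,75); w=np.clip(bg*.85-g,0,None)
    n,l,s,c=cv2.connectedComponentsWithStats((w>0).astype(np.uint8)); k=1+np.argmax(s[1:,4]); w*=(l==k)
    yy,xx=np.mgrid[-rad:rad+1,-rad:rad+1]; return u+(w*xx).sum()/w.sum(), v+(w*yy).sum()/w.sum(), s[k,4]
def fit(W,model): # 2D rigid
    w0,m0=W.mean(0),model.mean(0); S=(model-m0).T@(W-w0); a=np.arctan2(S[0,1]-S[1,0],S[0,0]+S[1,1]); c,s=np.cos(a),np.sin(a)
    Rm=np.array([[c,-s],[s,c]]); res=W-(w0+(model-m0)@Rm.T); return (w0-Rm@m0)*1000,np.degrees(a),np.abs(res).max()*1000
def wr(tag,px,z,lo,hi,mod,name):
    Z=np.load(tag+'.npz');p,X,pos,R=Z['p'],Z['X'],Z['pos'],Z['R'];i=robot.camera_info('wrist')
    b=[blob(p,*q) for q in px]; W=np.array([ray_at(x,y,z,i,pos,R)[:2] for x,y,_ in b]); 
    print(name,'blob',np.round(b,1).tolist(),'fit',fit(W,mod))
    c=np.mean(px,0).astype(int); m=(X[...,2]>lo)&(X[...,2]<hi); n,l,s,_=cv2.connectedComponentsWithStats(m.astype(np.uint8))
    k=l[px[0][1]-8:px[0][1]+9,px[0][0]-8:px[0][0]+9]; k=np.bincount(k[k>0]).argmax(); q=X[l==k]
    r=cv2.minAreaRect((q[:,:2]*1000).astype(np.float32)); print('  rect',np.round(r[0],1),np.round(r[1],1),round(r[2],1),'zmed',np.median(q[:,2]).round(4))
M=np.array([[62,42],[62,-42],[-62,42],[-62,-42]])/1000
if __name__=='__main__':
    wr('v_h',[(252,13),(318,47),(200,107),(266,141)],.06,.052,.068,M,'housing')
    wr('v_c',[(227,35),(293,35),(227,129),(292,129)],.008,.004,.014,M,'cover')
    Z=np.load('v_c.npz');X=Z['X']; m=(X[...,2]>.03)&(abs(X[...,0]-.426)<.06)&(abs(X[...,1]+.329)<.06)&(X[...,2]<.06); m[200:]=0
    m[:]=m; q=X[m]; r=cv2.minAreaRect((q[:,:2]*1000).astype(np.float32)); print('rib',r,np.median(q[:,2]))
    # top camera holes
    z=np.load('a_top.npz');p=z['p'];i=robot.camera_info('top')
    for name,o,pp,zz in (('housing',(220,110),[(215,114),(352,189),(101,313),(240,390)],.06),('cover',(335,180),[(168,87),(313,139),(97,298),(241,352)],.008)):
        b=[blob(p,int(o[0]+u/5),int(o[1]+v/5),5) for u,v in pp]; W=np.array([atz(x,y,zz,i)[:2] for x,y,_ in b]); print('top',name,fit(W,M))
E
python3 fit.py
```

```text
housing blob [[251.6, 12.3, 80.0], [317.7, 46.8, 92.0], [199.5, 106.9, 89.0], [265.5, 141.2, 90.0]] fit (array([589.60751924, -19.85802766]), np.float64(-28.06698657205119), np.float64(0.20017573878029077))
  rect [589.8 -19.7] [121.  160.7] 62.0 zmed 0.0611
cover blob [[227.2, 33.3, 94.0], [293.0, 34.3, 100.0], [227.5, 127.4, 98.0], [292.9, 127.9, 97.0]] fit (array([ 427.82720158, -330.89890686]), np.float64(-19.05862868620483), np.float64(0.9304052705406685))
  rect [ 427.5 -329.1] [122.4 160.7] 70.8 zmed 0.0093
rib ((427.0021667480469, -328.9954833984375), (23.95970344543457, 60.46653366088867), 71.27225494384766) 0.04516722046372848
top housing (array([589.04214202, -21.56863087]), np.float64(-28.04216440469643), np.float64(0.1357707109629347))
top cover (array([ 426.56087843, -331.87245258]), np.float64(-19.113578202519424), np.float64(0.41792152801134463))
```

The estimates agree to about 2 mm: housing (589.7,-19.8) yaw -28.05°, cover (427.3,-329.3) yaw -19.05°. Next I'll grasp the rib with the grasp point at z=0.034, so the tips clear the plate by about 7 mm.

Run:
```python
from h import *
x,y,R=.4273,-.3293,Rdown(-19.05)
robot.goto([x,y,.10-GO],R); st()
robot.servo_line([x,y,.034-GO],speed=.08); robot.dwell(.2); st()
robot.move_gripper(0.0); st()
robot.servo_line([x,y,.054-GO],speed=.06); st()
robot.servo_line([x,y,.154-GO],speed=.15); robot.dwell(.2); st()
print(np.round(robot.read_ft_torque(),2))
snap('i_s',(100,150,300,300),'scene',4)
snap('i_w',None,'wrist',1)
```

```text
t 25.09 pos [ 0.4273 -0.3293  0.0506] F [ 0.09  0.02 -1.15] grip 1.004
t 26.27 pos [ 0.4277 -0.3294 -0.0155] F [-0.39  0.42 -0.31] grip 0.997
t 27.29 pos [ 0.4273 -0.3294 -0.016 ] F [ 0.04 -0.43 -0.87] grip 0.274
t 27.77 pos [ 0.4275 -0.3293  0.0044] F [ 0.7  -0.32 -4.92] grip 0.271
t 28.79 pos [ 0.4267 -0.329   0.1029] F [-0.62 -0.08 -5.22] grip 0.275
[-0.   -0.02 -0.01]
```

View pics/i_s.png

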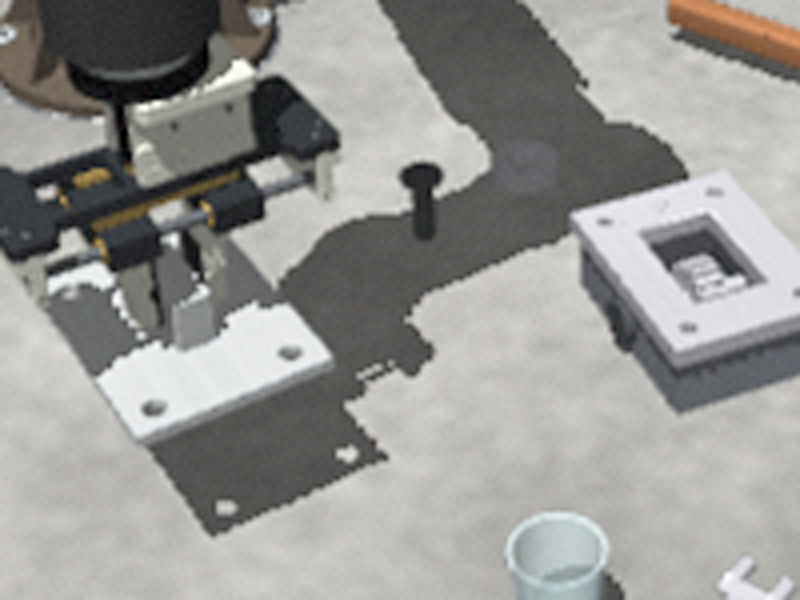

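View pics/i_w.png

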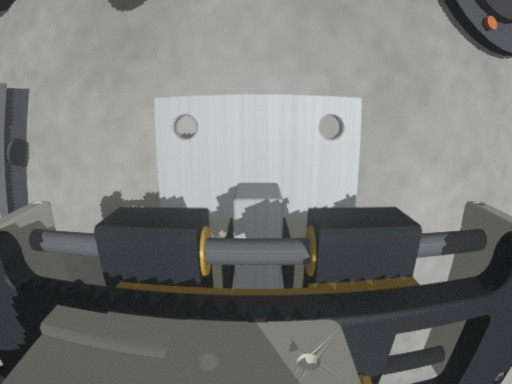

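The cover is lifted and looks level, with holes at about (186,126) and (331,126). I'll check its offset in the hand, then carry it over the housing.

```bash
cat > hand.py <<'E'
from fit import *
def hand(px=((186,126),(331,126)),tag=None):
    pos,R=np.array(robot.read_position()),np.array(robot.read_tcp_rot()); p,d=robot.grab_frame('wrist'); i=robot.camera_info('wrist')
    zt=pos[2]+.016+.008
    W=np.array([ray_at(*blob(p,u,v,14)[:2],zt,i,pos,R) for u,v in px]); L=(W-pos)@R
    print('hand: holes tool xy mm',np.round(L[:,:2]*1000,1).tolist(),'centre world by holes',np.round(W[:,:2].mean(0)*1000,1))
    X=wcloud(d,i,pos,R); m=(abs(X[...,2]-zt)<.02)&(d>0); m[200:]=0; m[:,:150]=0;m[:,365:]=0; q=(X[m]-pos)@R
    q=q[(abs(q[:,1])<.056)&(q[:,0]>.036)&(q[:,0]<.076)]
    A=np.c_[q[:,:2],np.ones(len(q))]; c=np.linalg.lstsq(A,q[:,2],rcond=None)[0]; print('plane tilt rad',c[:2].round(4),'plate top z world',(pos[2]-np.median(q[:,2])).round(4),'exp',zt.round(4))
    if tag: cv2.imwrite(f'pics/{tag}.png',p[:,:,::-1])
if __name__=='__main__': hand()
E
python3 hand.py
python3 - <<'E'
from h import *
for z in (.114,.064): print(robot.ik([.5897,-.0198,z],Rdown(-28.05)))
print(robot.read_qpos())
E
```

```text
hand: holes tool xy mm [[59.1, -44.1], [61.2, 43.4]] centre world by holes [ 484.  -348.5]
plane tilt rad [-0.0001  0.0004] plate top z world 0.1284 exp 0.1272
[ 17.04656748  16.21888708 -16.51943979   0.         -57.26167313
  44.90343252]
[ 17.04656748  19.1533     -19.78374619   0.         -51.06295381
  44.90343252]
[-1.67923477e+01  1.23345469e+01 -2.34902849e+01 -7.04589553e-04
 -5.42350368e+01  8.77432575e+01]
```

Run:
```python
from hand import *
R=Rdown(-28.05)
robot.goto([.5897,-.0198,.114],R); robot.dwell(.2); st()
robot.servo_line([.5897,-.0198,.084],speed=.08); robot.dwell(.3); st()
hand(tag='j_w')
p,d=robot.grab_frame('scene'); np.savez('j_scene.npz',p=p,d=d); cv2.imwrite('pics/j_s.png',cv2.resize(p[150:290,200:360,::-1],None,fx=5,fy=5,interpolation=cv2.INTER_CUBIC)[:600])
p,d=robot.grab_frame('top'); np.savez('j_top.npz',p=p,d=d); cv2.imwrite('pics/j_t.png',cv2.resize(p[100:220,200:330,::-1],None,fx=5,fy=5,interpolation=cv2.INTER_CUBIC)[:600])
```

```text
t 30.46 pos [ 0.5895 -0.0209  0.114 ] F [-0.36  0.02 -5.43] grip 0.273
t 31.28 pos [ 0.59   -0.0197  0.0844] F [ 0.11  0.03 -5.31] grip 0.274
hand: holes tool xy mm [[61.4, -42.8], [61.3, 45.6]] centre world by holes [643.4 -49.8]
plane tilt rad [0.0004 0.0002] plate top z world 0.1096 exp 0.1084
```

View pics/j_w.png

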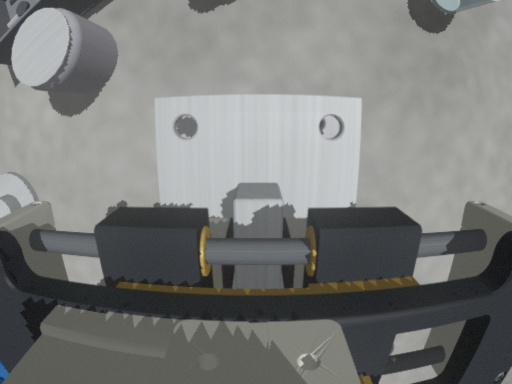

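View pics/j_s.png

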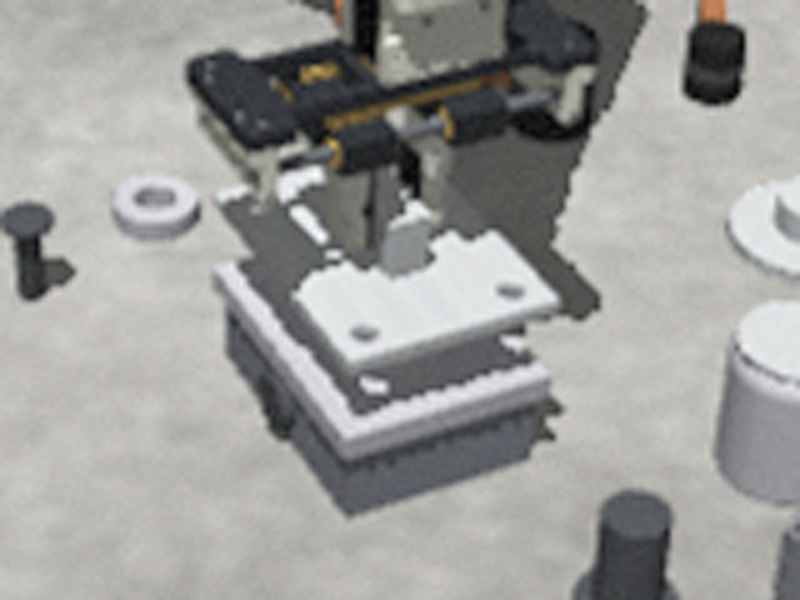

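View pics/j_t.png

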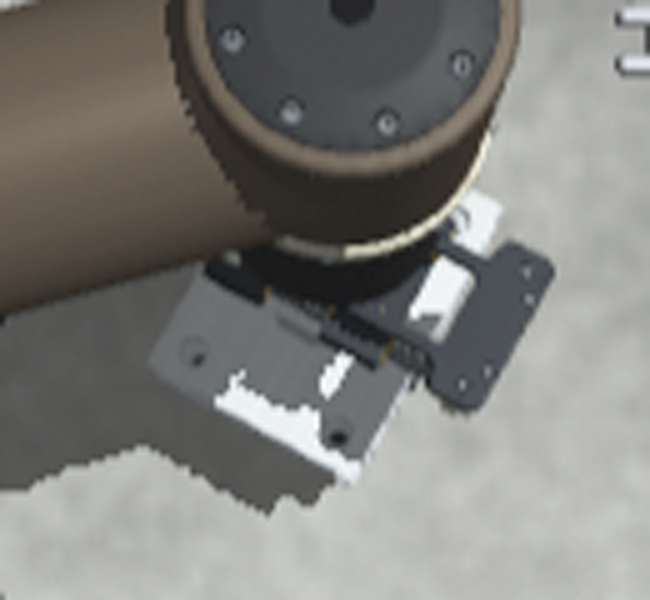

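The cover is above the housing and level. I'll lower it to the 20 mm gap, then overlay the predicted outlines, using the housing pose measured by each camera itself, so calibration errors cancel.

```bash
cat > ov.py <<'E'
from h import *
def overlay(tag,zt,poses):
    for cam,(o,w,f) in dict(top=((200,100),(130,110),6),scene=((215,150),(120,100),6)).items():
        p,d=robot.grab_frame(cam); i=robot.camera_info(cam)
        np.savez(f'{tag}_{cam}.npz',p=p,d=d)
        im=cv2.resize(p[o[1]:o[1]+w[1],o[0]:o[0]+w[0],::-1],None,fx=f,fy=f,interpolation=cv2.INTER_CUBIC)
        cx,cy,yaw=poses[cam]; a=np.radians(yaw); Rm=np.array([[np.cos(a),-np.sin(a)],[np.sin(a),np.cos(a)]])
        def P(l,z): u=proj(np.append(np.array([cx,cy])+Rm@np.array(l),z),i); return ((u-o+.5)*f)
        q=np.array([P(l,zt) for l in ((.08,.06),(.08,-.06),(-.08,-.06),(-.08,.06))]).astype(int)
        cv2.polylines(im,[q],True,(0,0,255),1)
        for sx in (62,-62):
            for sy in (42,-42):
                c=np.array([P((sx/1000+.0065*np.cos(t),sy/1000+.0065*np.sin(t)),zt) for t in np.linspace(0,6.283,24)]).astype(int); cv2.polylines(im,[c],True,(0,255,0),1)
        cv2.imwrite(f'pics/{tag}_{cam}.png',im)
E
python3 - <<'E'
from h import *
from ov import overlay
from fit import blob,fit,M
import seg
robot.servo_line([.5897,-.0198,.064],speed=.06); robot.dwell(.4); st(); print(robot.read_tcp_rot().round(4) if hasattr(robot.read_tcp_rot(),'round') else 0)
# housing by scene camera, from depth in b_scene (unoccluded)
i=robot.camera_info('scene'); z=np.load('a_scene.npz'); X=cloud(z['p'],z['d'],i)
m=(abs(X[...,2]-.059)<.006)&(abs(X[...,0]-.59)<.11)&(abs(X[...,1]+.02)<.11)&(z['d']>0)
n,l,s,_=cv2.connectedComponentsWithStats(m.astype(np.uint8)); q=X[l==1+np.argmax(s[1:,4])]
r=cv2.minAreaRect((q[:,:2]*1000).astype(np.float32)); print('scene housing',r)
a=r[2]; yaw=a-90 if r[1][0]<r[1][1] else a
overlay('k',.088,dict(top=(.5895,-.0215,-28.05),scene=(r[0][0]/1000,r[0][1]/1000,-28.05)))
E
```

```text
t 32.32 pos [ 0.5898 -0.0198  0.0642] F [-0.21 -1.42 -4.6 ] grip 0.274
[[ 8.825e-01 -4.702e-01  4.000e-04]
 [-4.702e-01 -8.825e-01  1.000e-04]
 [ 3.000e-04 -3.000e-04 -1.000e+00]]
scene housing ((590.1878662109375, -20.682540893554688), (123.93484497070312, 166.0681610107422), 62.135684967041016)
```

View pics/k_top.png

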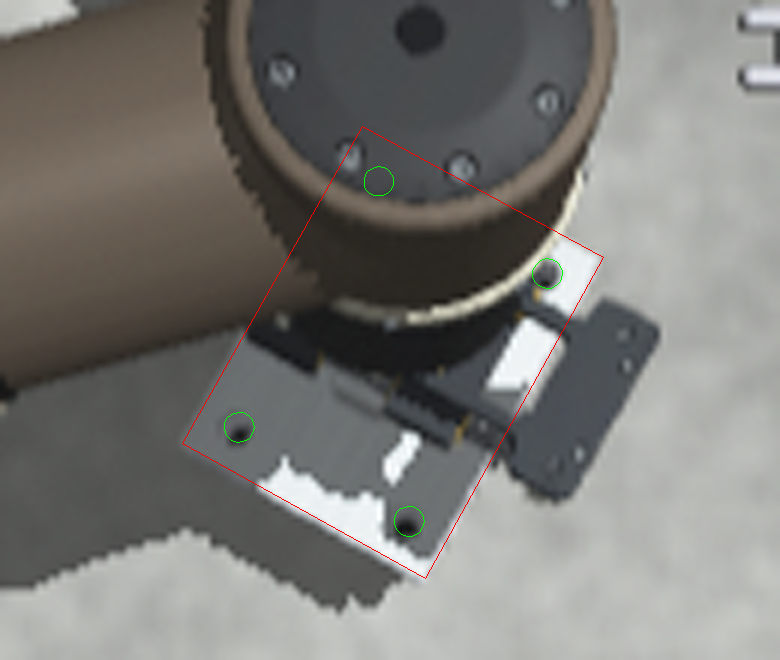

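View pics/k_scene.png

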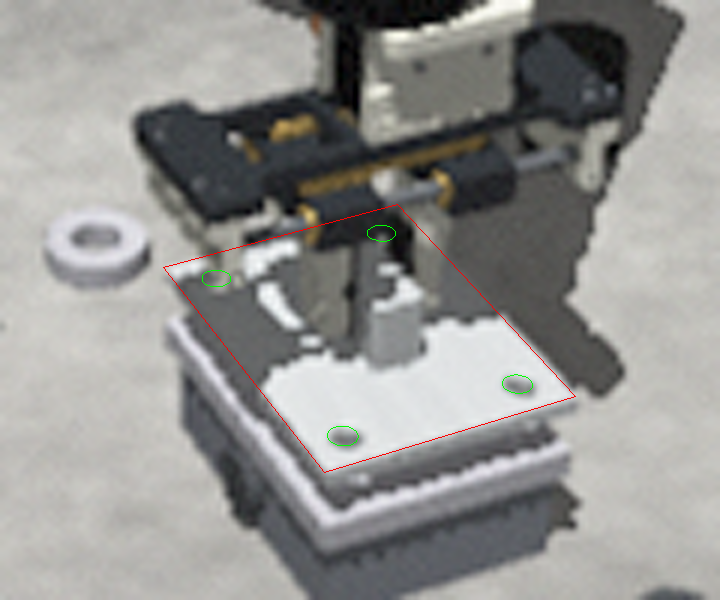

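The plate and hole outlines match the housing pose within 1–2 mm in both views. The plate is level, with a gap of about 20–21 mm. I'm handing in.

Run:
```python
from h import *
st(); robot.job_done()
```

```text
t 32.42 pos [ 0.5897 -0.0198  0.0641] F [-0.56  0.1  -4.78] grip 0.268
the job is handed in; nothing more can be done
```

The pin is driven home with the middle-sized mallet, and the mallet is back on the bench, upright and released. The cover plate is held level over the housing by its rib. I handed the job in at 32.4 s; no verdict is reported.

**Last checks**
- **Pin:** about 1 mm proud (1.3 mm from the top camera, 0.7 mm from the scene camera).
- **Cover:** underside about 20–21 mm above the housing face. The arm was level to within 0.001 rad, and the plate measured level in the hand just before the final lowering. The holes line up with the threaded holes to about 1–2 mm in both camera overlays.
- **Grip:** jaw gap still 24 mm, and the 4.8 N reading is the plate's weight. I saw no sign of contact with the housing.
- **Bystanders:** none looked moved in the pictures, but I did not re-measure their positions.

**What failed or disagreed**
- **First mallet grasp:** it closed on air. The fingertips sit about 31 mm behind the reported TCP, not at it as described. I measured that from the scene camera and corrected for it, and both grasps after that held.
- **Pin pressing:** the vertical force read lower than the pin's stated 6 N, until it rose sharply to about 21 N at the stop.

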